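Point out the next mixing step

TASK

Show a new colleague the next mixing step by pointing, without touching anything: with the fingertips pointing down two or three centimetres above it, point at the middle of the cap of the middle-sized of the three bottles for at least two seconds, then in the same way at the cap of the lone tube (the one with an end of the rack to itself), and last at the middle of the open beaker. Finish while still pointing at the beaker after those two seconds, with everything where it stood. Do not point at any other bottle or tube, and pass well above them on the way.

Things in the scene. Friction and masses are not known exactly. Their poses are not given: they have to be found in the camera images.
- mid_bottle_top (a point): centre of the top of the middle-sized of three glass bottles with screw caps; this bottle is 122 mm tall and 60 mm across, its cap 37 mm across. It stands upright on the worktop; z axis up.
- tall_bottle_top (a point): centre of the top of the tallest of the three glass bottles, 159 mm tall and 74 mm across, cap 43 mm across. It stands upright on the worktop; z axis up.
- small_bottle_top (a point): centre of the top of the smallest of the three glass bottles, 90 mm tall and 47 mm across, cap 40 mm across. It stands upright on the worktop; z axis up.
- beaker_top (a point): centre of the rim of the open glass beaker, 70 mm tall and 52 mm across. It stands upright on the worktop; z axis up.
- lone_tube_top (a point): centre of the top of the cap of the lone capped tube in the rack, the one at the end of the rack where no other tube stands. Tube 112 mm long, 16 mm across, cap 20 mm across; it stands upright in a hole, its cap top 116 mm above the worktop and 72 mm above the rack.
- pair_tube_a_top (a point): centre of the cap top of one of the two tubes side by side at the other end of the rack; the same kind and height as the lone tube, about 85 mm from it.
- pair_tube_b_top (a point): centre of the cap top of the other one of that pair, 28 mm from its neighbour.
- mid_bottle: the whole loose thing whose top is mid_bottle_top; origin at the centre of its foot, z axis up
- tall_bottle: the whole loose thing whose top is tall_bottle_top; origin at the centre of its foot, z axis up
- small_bottle: the whole loose thing whose top is small_bottle_top; origin at the centre of its foot, z axis up
- beaker: the whole loose thing whose top is beaker_top; origin at the centre of its foot, z axis up
- lone_tube: the whole loose thing whose top is lone_tube_top; origin at the centre of its foot, z axis up
- pair_tube_a: the whole loose thing whose top is pair_tube_a_top; origin at the centre of its foot, z axis up
- pair_tube_b: the whole loose thing whose top is pair_tube_b_top; origin at the centre of its foot, z axis up
- rack: foam block rack, 62 x 120 x 44 mm, fixed to the worktop, with two rows of four tube holes; origin at the centre of its underside, y axis along its length, z up. The lone tube stands at its -y end, the pair at its +y end; the rack may be turned any way round
- timer: bench timer lying loose on the worktop, 62 x 66 x 20 mm, a bystander; origin at the centre of its underside
- marker: marker pen lying loose, 12 x 130 x 12 mm, a bystander; origin at the centre of its underside, y axis along it
- forceps: steel forceps lying loose, 16 x 132 x 8 mm, a bystander; origin at the centre of its underside, y axis along it
Mind the look-alikes: they are no part of the job. What is meant by the beaker is not brown, and is the larger of those in its own colour.

How it is judged:
By the outcome, as a careful person would: the job done as asked, in the order asked, and still so for the second after the job is handed in, with the robot touching nothing.
It also fails if it takes over 61 s, if anything falls off the work surface, if the arm or the gripper's body presses on something with over 40 N, if the wrist force passes 120 N, or if a joint passes its speed limit or range.

ROBOT

A 6-joint arm with a two-finger parallel gripper is mounted at the origin on a cart in front of the work surface, level with it; the furniture and walls round the work are solid. World frame = base frame: x ahead of the robot, y to its left, z up, the work surface at z = 0. Lengths are in mm, angles in rad, forces in N, time in s.
With the tool pointing down it reaches from about 350 to 975 mm from the base axis. Payload 7.1 kg.
Tool frame: the origin (TCP) lies at the very end of the fingers, on their centre line; the grasp point (between the pads) lies 19 mm behind it (ctrl.grasp_offset is the distance from the TCP to the grasp point, in mm); z points along the fingers, y is the line along which they close (so a half turn about z gives the same grasp; the last joint's range is limited). The gripper opens to 88 mm and grips with 3 to 60 N. Pads are 20 mm wide; open, the fingers measure 115 mm over their backs; the gripper's body (75 mm by 178 mm) begins 61 mm behind the grasp point.
Start: joints at [-1.287, 0.423, 1.63, -0, 1.089, -0.019], TCP at [186.389, -596.543, 193.275] pointing down, gripper open.
Joint ranges: [-3, 3], [-0.9, 2.11], [0.09, 2.58], [-1.31, 4.45], [0.11, 2.69], [-2.54, 2.54]. Speed limits (rad/s): [2.39, 2.39, 3.01, 3.14, 3.14, 3.14].

INTERFACE

Orientations are given as a rotation vector (axis times angle).
In Python, from workcell import ctrl, viewer, ticket, models gives the robot as it stands.
- The arm moves only by the tool play_rows, never from a script. Its arguments are lists of equal length, an entry for each row: "dp": the shift along the world's x, y, z in mm, a list of three; "yaw": the turn about the world's z in degrees. In form: {"dp": [[tx, ty, tz], ...], "yaw": [yaw, ...]}. A call has 1 to 8 rows; each row shifts and turns the commanded pose from where the row before left it; what a row does not reach is not made up. A row lasts 1/12 s, in which the tool goes at most 41.7 mm and 7.16 degrees, less where a joint would pass 70% of its speed; a pose out of reach is approached as far as the arm can. A call is refused whole if a number of a shift passes 41.7 or a number of a turn 7.16, either way. A call with a gripper value outside its range is refused whole. "gripper" is the closure, from 0 (fully open) to 1 (shut), set as the call begins (left out, the last holds). The fingers move at their own pace and stop on an object; the grip force is fixed at half the most. Time passes only in rows, so rows that do not move let the fingers close. It gives the time, the measured TCP pose, the force, the opening and the grip force at its end, in the units of the state.
- ctrl.get_obs(): the state, without advancing time (a new reading comes with each control period).
- viewer.get_image(name): name is "scene" or "top"; returns a dict with "pixels" (480x640x3 uint8, red, green, blue), "range_z" (480x640 float32, mm along the optical axis (not along the pixel's ray), 0 where there is no reading), "fx", "fy", "cx", "cy" (pixels), "T" (4x4, takes a point from camera to world coordinates). Camera axes: x right, y up, looking along -z (the intrinsics and any distortion apply to the point x, -y, -z); pixel columns grow to the right and rows downward; lengths in mm; the calibration is good to about 2 mm. A picture is of the moment at which its call begins.
- ticket.close_job(): hands the job in; it is judged then, once.
Trained networks look in a picture, given as the dict that the camera call returned (one of the last four; its "shot" number tells which), for a name from the list of things; names that differ only in an ending like _2 or _b are one class to them, and where a whole thing is asked for, a point or a joint stands for the part that bears it (a point fixed in the world has none). Each returns a list of dicts, best first, with "conf" (0 to 1); they miss things now and then, are a little off and sometimes report something else, mostly with a low value. They report only what shows in the picture. A call takes as long as a camera call. They do not tell look-alikes from the thing itself.
- models.look_for(picture, name): "bbox" ([centre column, centre row, width, height] in pixels, round what is visible of it).
- models.landmark_of(picture, name): "location" ([column, row] in pixels: a listed point, or the origin of a listed thing).
The state is a dict: "t": time; "qpos": joint angles; "qvel": joint speeds; "joint_torque": joint torques, N m; "ee_pos": TCP position; "orientation": TCP orientation; "ft_force": force on the tool from outside, world axes, zero at the start; "moment": the same for the moment, N m; "width": finger opening in mm; "grasp_force": force on a finger pad.
Only numpy, scipy, OpenCV 4.12 (cv2) and the standard library are available. Lean on these libraries where they do the work, as an engineer would, in place of code of your own. Each camera call takes 0.05 s, during which the arm holds its last target. There are 200 camera calls.

## Working session

There is one attempt and no reset: what is moved stays moved. The work goes in short steps, Python scripts to look and compute and a tool call to move; the robot and the scene stay as the last step left them, time stands still between calls to the robot, and variables do not carry over. Pictures are saved under pics/ and viewed, at most 10 in all, crops included, and the job is handed in when it is done.

Besides the shell and the picture viewer there is one more tool, called after "Call:" as name(argument=value, ...), one argument or row to a line, values as JSON. play_rows: Moves the arm, as the interface text tells. Its arguments: {"type":"object","properties":{"dp":{"type":"array"},"yaw":{"type":"array"},"gripper":{"type":"number"}},"required":["dp","yaw"]}

```bash
mkdir -p pics
cat > h.py <<'E'
import numpy as np, cv2
from workcell import ctrl, viewer, ticket, models
def world(im,u,v,z=None,d=None):
    r=np.array([(u-im["cx"])/im["fx"],-(v-im["cy"])/im["fy"],-1.0]); T=im["T"]
    if d is None:
        w=T[:3,:3]@r; d=(z-T[2,3])/w[2]
    return (T@np.r_[r*d,1])[:3]
E
python3 - <<'E'
from h import *
Z=dict(mid_bottle_top=122,tall_bottle_top=159,small_bottle_top=90,beaker_top=70,lone_tube_top=116,pair_tube_a_top=116)
for n in("top","scene"):
    im=viewer.get_image(n); cv2.imwrite(f"pics/{n}0.png",im["pixels"][:,:,::-1])
    print(n,[k for k in im], im["T"][:3,3].round())
    for k in Z:
        for r in models.landmark_of(im,k)[:4]:
            u,v=r["location"]; print(k,round(r["conf"],2),round(u),round(v),world(im,u,v,Z[k]).round(1))
E
```

```text
top ['pixels', 'range_z', 'fx', 'fy', 'cx', 'cy', 'T', 'shot'] [ 279.  -20. 1186.]
mid_bottle_top 0.92 353 262 [491.6 -97.4 122. ]
mid_bottle_top 0.35 280 278 [451.3  66.1 122. ]
tall_bottle_top 0.78 333 192 [644.1 -50.3 159. ]
tall_bottle_top 0.73 193 253 [498.9 254.6 159. ]
tall_bottle_top 0.33 406 249 [ 514.8 -213.5  159. ]
small_bottle_top 0.82 189 250 [520.2 282.5  90. ]
small_bottle_top 0.5 349 273 [470.9 -91.6  90. ]
beaker_top 0.73 436 294 [ 426.7 -296.2   70. ]
beaker_top 0.71 278 275 [467.8  75.3  70. ]
beaker_top 0.51 314 272 [476.6  -9.   70. ]
beaker_top 0.4 424 251 [ 529.7 -271.5   70. ]
lone_tube_top 0.69 451 243 [ 540.8 -324.5  116. ]
pair_tube_a_top 0.44 420 228 [ 575.5 -253.6  116. ]
scene ['pixels', 'range_z', 'fx', 'fy', 'cx', 'cy', 'T', 'shot'] [-292.  571.  800.]
mid_bottle_top 0.73 357 234 [ 493.2 -104.3  122. ]
tall_bottle_top 0.75 209 331 [358.7 331.1 159. ]
tall_bottle_top 0.64 303 200 [640.2 -54.  159. ]
small_bottle_top 0.97 204 299 [518.7 273.1  90. ]
beaker_top 0.93 301 285 [463.5  71.   70. ]
beaker_top 0.81 324 278 [454.5  16.3  70. ]
beaker_top 0.31 359 318 [308.8  34.3  70. ]
lone_tube_top 0.65 410 200 [ 545.7 -322.5  116. ]
lone_tube_top 0.54 414 289 [273.3 -77.3 116. ]
lone_tube_top 0.3 380 211 [ 547.8 -223.6  116. ]
pair_tube_a_top 0.73 378 206 [ 565.9 -233.7  116. ]
pair_tube_a_top 0.53 382 199 [ 588.9 -265.1  116. ]
pair_tube_a_top 0.24 394 243 [ 420.9 -156.3  116. ]
```

View pics/top0.png

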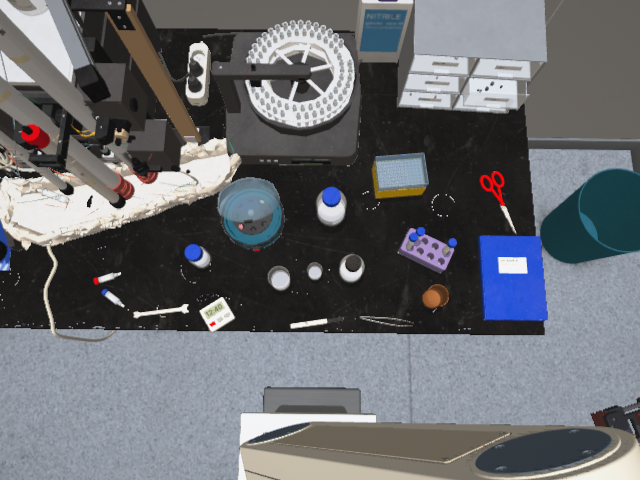

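View pics/scene0.png

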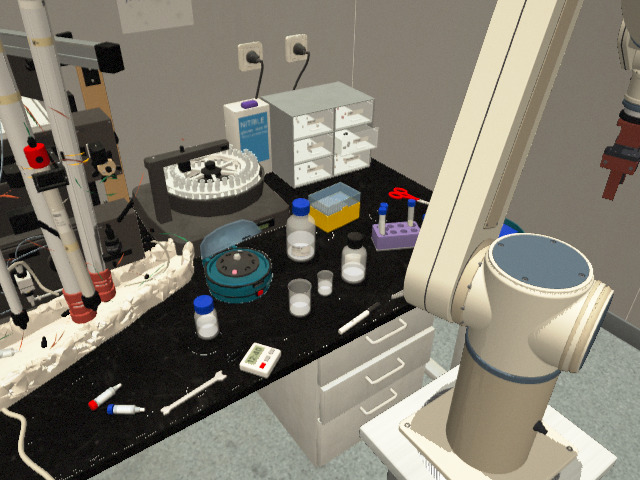

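The top view shows the clear bottle with the black cap at (353,262), which is the middle-sized one. The tall blue-capped bottle is at (331,196) and the small one at (196,254). The lone tube's cap is at (452,243), with the pair at about (413,237) and (421,231). The larger clear beaker is at (279,277), a smaller clear one at (315,271), and the brown one at (435,296). Next I refine these with depth.

Run:
```python
from h import *
T=dict(mid=(492,-100,122,19),lone=(542,-324,116,11),beaker=(466,73,70,28),pairish=(572,-245,116,25))
for n in("top","scene"):
    im=viewer.get_image(n); d=im["range_z"].astype(float)
    v,u=np.mgrid[:480,:640]
    P=np.stack([(u-im["cx"])/im["fx"]*d,-(v-im["cy"])/im["fy"]*d,-d],-1)@im["T"][:3,:3].T+im["T"][:3,3]
    for k,(x,y,z,r) in T.items():
        m=(np.hypot(P[...,0]-x,P[...,1]-y)<r+15)&(abs(P[...,2]-z)<7)&(d>0)
        Q=P[m]
        if len(Q): print(n,k,len(Q),"mean",Q.mean(0).round(1),"min",Q.min(0).round(),"max",Q.max(0).round())
    if n=="top":
        c=im["pixels"][215:305,255:465,::-1]; cv2.imwrite("pics/c.png",cv2.resize(c[:, :],None,fx=3.8,fy=3.8,interpolation=cv2.INTER_CUBIC))
```

```text
top mid 199 mean [490.1 -98.6 122.1] min [ 473. -117.  115.] max [508. -82. 127.]
top lone 68 mean [ 542.2 -326.9  116.1] min [ 533. -337.  109.] max [ 553. -317.  123.]
top beaker 95 mean [468.4  75.4  68.9] min [441.  48.  63.] max [489.  99.  74.]
top pairish 127 mean [ 561.2 -246.6  115.7] min [ 545. -266.  109.] max [ 578. -229.  122.]
scene mid 133 mean [486.7 -93.4 121.2] min [ 470. -113.  115.] max [509. -78. 126.]
scene lone 40 mean [ 539.5 -322.1  114. ] min [ 531. -333.  109.] max [ 550. -313.  119.]
scene beaker 141 mean [466.   74.5  67.3] min [437.  51.  63.] max [491. 101.  72.]
scene pairish 78 mean [ 558.4 -241.7  114.6] min [ 545. -261.  109.] max [ 578. -225.  120.]
```

View pics/c.png

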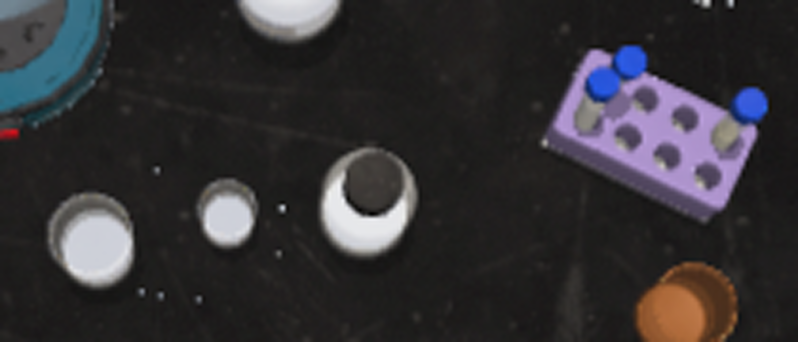

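Call:
play_rows(
  dp=[
    [0,0,10],
    [0,0,20],
    [0,0,20],
    [0,0,10],
    [5,8,0],
    [10,17,0],
    [15,25,0],
    [15,25,0],
  ],
  yaw=[0,0,0,0,0,0,0,0],
  gripper=1,
)

```text
t: 1.47
ee_pos: [231.5, -519.8, 252.2]
orientation: [-3.105, -0.472, 0.0]
ft_force: [0.7, -0.1, -0.0]
width: 38.1
grasp_force: 0.0
```

Call:
play_rows(
  dp=[
    [15,25,0],
    [15,25,0],
    [15,25,0],
    [15,25,0],
    [15,25,0],
    [15,25,0],
    [15,25,0],
    [15,25,0],
  ],
  yaw=[0,0,0,0,0,0,0,0],
)

```text
t: 2.13
ee_pos: [351.4, -319.2, 252.5]
orientation: [-3.105, -0.474, 0.001]
ft_force: [0.9, 0.1, 0.3]
width: 0.5
grasp_force: 0.0
```

Call:
play_rows(
  dp=[
    [18,28,0],
    [20,32,0],
    [20,32,0],
    [20,32,0],
    [20,32,0],
    [20,32,0],
    [14,22,0],
    [7,11,0],
  ],
  yaw=[0,0,0,0,0,0,0,0],
)

```text
t: 2.8
ee_pos: [490.9, -97.4, 252.6]
orientation: [-3.104, -0.478, 0.001]
ft_force: [0.4, -0.3, -0.6]
width: 0.5
grasp_force: 0.0
```

Call:
play_rows(
  dp=[
    [0,0,0],
    [0,0,-5],
    [0,0,-15],
    [0,0,-20],
    [0,0,-20],
    [0,0,-10],
    [0,0,0],
    [0,0,0],
  ],
  yaw=[0,0,0,0,0,0,0,0],
)

```text
t: 3.47
ee_pos: [489.7, -101.4, 183.1]
orientation: [-3.106, -0.472, 0.002]
ft_force: [0.6, 1.2, 0.2]
width: 0.7
grasp_force: 0.0
```

Call:
play_rows(
  dp=[
    [0,3,-5],
    [0,0,-8],
    [0,0,-10],
    [0,0,-8],
    [0,0,-4],
    [0,0,-1],
    [0,0,0],
    [0,0,0],
  ],
  yaw=[0,0,0,0,0,0,0,0],
)

```text
t: 4.13
ee_pos: [490.5, -97.6, 147.3]
orientation: [3.106, 0.474, 0.0]
ft_force: [-0.1, 0.1, 0.5]
width: 0.5
grasp_force: 0.0
```

Run:
```python
from h import *
print(ctrl.get_obs()["ee_pos"])
a=viewer.get_image("scene"); c=a["pixels"][180:320,290:440,::-1]
b=viewer.get_image("top"); e=b["pixels"][200:340,290:440,::-1]
cv2.imwrite("pics/m.png",cv2.resize(np.vstack([c.transpose(0,1,2)]) if 0 else np.hstack([c,e]),None,fx=2.6,fy=2.6,interpolation=cv2.INTER_CUBIC))
```

```text
[490.54486906 -97.58035268 147.30276025]
```

View pics/m.png

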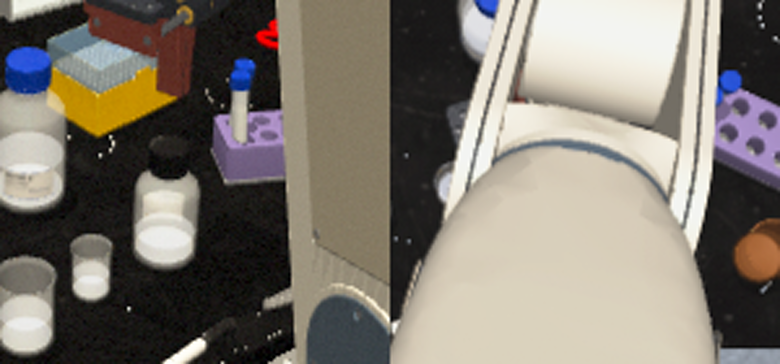

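The scene crop shows the red fingertips up and to the right of the black cap, further away than I expected. I'll check the tip position with depth.

Run:
```python
from h import *
o=ctrl.get_obs(); print(o["ee_pos"],o["qpos"],o["t"])
im=viewer.get_image("scene"); d=im["range_z"].astype(float); v,u=np.mgrid[:480,:640]
P=np.stack([(u-im["cx"])/im["fx"]*d,-(v-im["cy"])/im["fy"]*d,-d],-1)@im["T"][:3,:3].T+im["T"][:3,3]
def proj(p):
    c=np.linalg.inv(im["T"])@np.r_[p,1]; return im["cx"]-c[0]/c[2]*im["fx"],im["cy"]+c[1]/c[2]*im["fy"]
print(proj(o["ee_pos"]),proj([490,-98,122]))
px=im["pixels"].astype(int)
m=(px[...,0]>70)&(px[...,0]>px[...,1]*1.7)&(u>340)&(u<375)&(v>170)&(v<240)
print(m.sum())
Q=P[m]
for z in range(120,240,10):
    q=Q[(Q[:,2]>=z)&(Q[:,2]<z+10)]
    if len(q): print(z,len(q),q.mean(0).round(),q.min(0).round(),q.max(0).round())
cv2.imwrite("pics/m2.png",cv2.resize(im["pixels"][150:270,310:420,::-1],None,fx=5,fy=5,interpolation=cv2.INTER_CUBIC))
```

```text
[490.72248425 -97.5746527  147.59276161] [-2.20070387e-01  3.05029206e-01  1.93880670e+00  9.56726479e-06
  8.97079488e-01  1.04785432e+00] 4.2333
(np.float64(355.64362559486966), np.float64(225.5336193916097)) (np.float64(355.4494871690584), np.float64(234.97948241922816))
461
170 6 [484. -96. 179.] [ 478. -107.  177.] [496. -87. 179.]
180 46 [485. -92. 185.] [ 475. -108.  181.] [499. -85. 190.]
190 48 [485. -92. 196.] [ 476. -106.  190.] [498. -84. 200.]
200 40 [485. -92. 206.] [ 476. -108.  200.] [497. -84. 210.]
210 50 [483. -92. 215.] [ 476. -108.  210.] [496. -82. 220.]
220 43 [483. -92. 225.] [ 474. -110.  220.] [493. -83. 230.]
230 47 [481. -92. 235.] [ 474. -112.  230.] [492. -82. 240.]
```

View pics/m2.png

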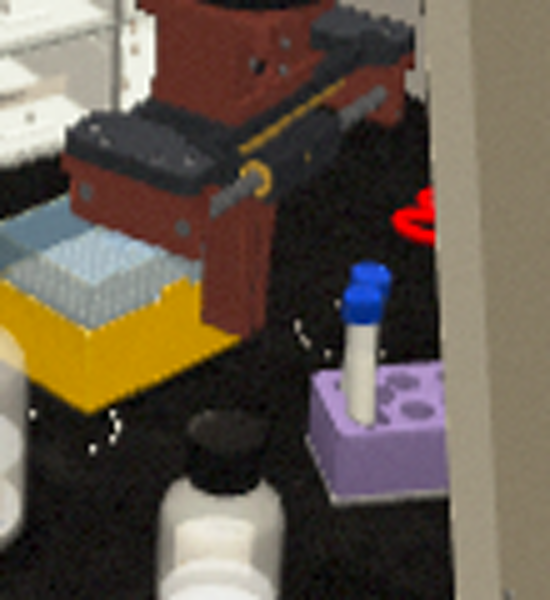

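Run:
```python
from h import *
im=viewer.get_image("scene"); d=im["range_z"].astype(float); v,u=np.mgrid[:480,:640]
P=np.stack([(u-im["cx"])/im["fx"]*d,-(v-im["cy"])/im["fy"]*d,-d],-1)@im["T"][:3,:3].T+im["T"][:3,3]
for r in range(206,242,2):
    print(r,[("%d,%d,%d"%tuple(P[r,c])) for c in (349,353,357,361)], im["pixels"][r,356])
```

```text
206 ['692,-242,53', '487,-83,205', '479,-88,207', '480,-101,202'] [93 43 34]
208 ['692,-242,46', '489,-85,198', '479,-89,202', '479,-100,198'] [92 48 33]
210 ['693,-243,39', '490,-87,192', '479,-89,197', '480,-101,192'] [95 44 34]
212 ['695,-245,31', '493,-89,185', '479,-89,192', '478,-100,188'] [97 46 39]
214 ['694,-244,26', '489,-86,182', '481,-92,184', '480,-102,182'] [95 44 36]
216 ['691,-242,21', '696,-261,12', '479,-90,181', '698,-293,0'] [102  46  32]
218 ['693,-244,12', '697,-262,4', '701,-280,-3', '690,-286,0'] [141 105   0]
220 ['694,-245,5', '693,-260,0', '688,-270,0', '681,-279,0'] [17 17 13]
222 ['690,-242,2', '687,-255,0', '679,-262,0', '673,-272,0'] [28 28 26]
224 ['685,-239,0', '675,-245,2', '672,-257,0', '667,-268,-1'] [22 21 14]
226 ['680,-235,-3', '668,-240,0', '663,-249,0', '654,-256,2'] [11 15 12]
228 ['664,-222,3', '663,-236,-1', '657,-245,-1', '647,-251,1'] [15  7  4]
230 ['661,-220,-1', '655,-229,-1', '650,-240,-2', '640,-246,0'] [13 13 12]
232 ['654,-214,-1', '501,-99,123', '495,-107,123', '626,-234,5'] [35 30 32]
234 ['500,-87,122', '496,-95,122', '490,-103,122', '485,-111,122'] [42 37 33]
236 ['494,-82,122', '489,-90,122', '484,-98,121', '477,-104,123'] [36 38 32]
238 ['491,-80,119', '484,-86,120', '474,-89,125', '474,-102,120'] [42 40 34]
240 ['491,-80,113', '480,-83,118', '474,-90,119', '472,-100,116'] [27 27 25]
```

By depth the fingertips end at about z = 178, although the reported TCP is 147. I'll rise a little, open the gripper and see whether closing it shifts the tips.

Call:
play_rows(
  dp=[
    [0,0,10],
    [0,0,20],
    [0,0,10],
    [0,0,0],
    [0,0,0],
    [0,0,0],
    [0,0,0],
    [0,0,0],
  ],
  yaw=[0,0,0,0,0,0,0,0],
  gripper=0,
)

```text
t: 5.0
ee_pos: [489.9, -97.4, 186.5]
orientation: [-3.105, -0.474, 0.002]
ft_force: [0.0, 0.1, 0.3]
width: 50.1
grasp_force: 0.0
```

Call:
play_rows(
  dp=[
    [0,0,0],
    [0,0,0],
    [0,0,0],
    [0,0,0],
    [0,0,0],
    [0,0,0],
    [0,0,0],
    [0,0,0],
  ],
  yaw=[0,0,0,0,0,0,0,0],
)

```text
t: 5.67
ee_pos: [490.4, -97.6, 187.3]
orientation: [3.106, 0.474, 0.0]
ft_force: [-0.1, -0.0, -0.3]
width: 87.6
grasp_force: 0.0
```

```bash
cat > tip.py <<'E'
from h import *
import sys
o=ctrl.get_obs(); e=o["ee_pos"]; print(e.round(1) if hasattr(e,'round') else e,o["width"],o["t"])
im=viewer.get_image("scene"); d=im["range_z"].astype(float); v,u=np.mgrid[:480,:640]
P=np.stack([(u-im["cx"])/im["fx"]*d,-(v-im["cy"])/im["fy"]*d,-d],-1)@im["T"][:3,:3].T+im["T"][:3,3]
m=(d>0)&(np.hypot(P[...,0]-e[0],P[...,1]-e[1])<75)&(P[...,2]>e[2]-12)
Q=P[m]; 
for z in range(int(e[2]//5*5)-10,int(e[2])+70,5):
    q=Q[(Q[:,2]>=z)&(Q[:,2]<z+5)]
    if len(q): print(z,len(q),q.mean(0).round(),q.min(0).round(),q.max(0).round())
cv2.imwrite("pics/"+sys.argv[1],cv2.resize(im["pixels"][150:270,290:420,::-1],None,fx=4,fy=4,interpolation=cv2.INTER_CUBIC))
E
python3 tip.py m3.png
```

```text
[490.4 -97.6 187.3] 87.62234803913468 5.6667
210 1 [470. -56. 213.] [470. -56. 213.] [470. -56. 213.]
215 16 [ 494. -112.  218.] [ 465. -148.  216.] [514. -44. 220.]
220 46 [487. -90. 222.] [ 463. -151.  220.] [515. -43. 225.]
225 39 [488. -92. 227.] [ 464. -149.  225.] [512. -42. 230.]
230 47 [488. -97. 232.] [ 463. -149.  230.] [515. -43. 235.]
235 40 [484. -87. 238.] [ 463. -150.  235.] [512. -43. 240.]
240 35 [ 490. -100.  242.] [ 463. -146.  240.] [514. -43. 245.]
245 44 [486. -90. 247.] [ 462. -150.  245.] [515. -41. 250.]
250 48 [487. -98. 253.] [ 462. -153.  250.] [515. -40. 255.]
255 39 [486. -89. 258.] [ 461. -149.  255.] [514. -40. 260.]
```

View pics/m3.png

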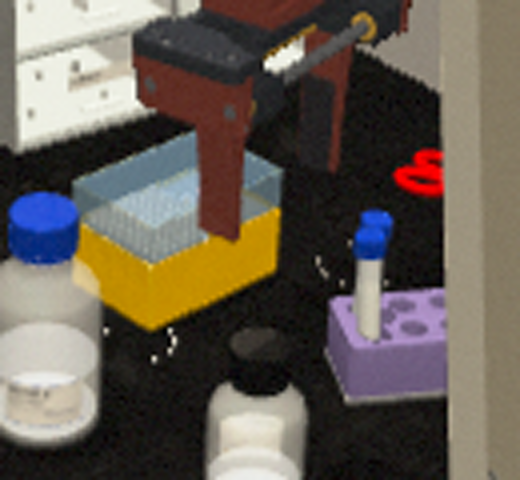

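Run:
```python
from h import *
o=ctrl.get_obs(); e=np.array(o["ee_pos"]); print(ctrl.grasp_offset,[a for a in dir(ctrl) if a[0]!='_'])
im=viewer.get_image("scene"); d=im["range_z"].astype(float); v,u=np.mgrid[:480,:640]
P=np.stack([(u-im["cx"])/im["fx"]*d,-(v-im["cy"])/im["fy"]*d,-d],-1)@im["T"][:3,:3].T+im["T"][:3,3]
from scipy.spatial.transform import Rotation as R
Rm=R.from_rotvec(o["orientation"]).as_matrix()
L=(P-e)@Rm   # tool frame
m=(d>0)&(np.hypot(L[...,0],L[...,1])<130)&(L[...,2]<0)&(P[...,2]>190)
Q=L[m]
for z in range(-230,-20,10):
    q=Q[(Q[:,2]>=z)&(Q[:,2]<z+10)]
    if len(q): print(z,len(q),q.min(0)[:2].round(),q.max(0)[:2].round())
```

```text
18.700000000000003 ['Unreachable', 'get_obs', 'grasp_offset']
-230 106 [-40. -43.] [33. 12.]
-220 159 [-37. -39.] [24. 11.]
-210 256 [-39. -45.] [36. 29.]
-200 206 [-34. -45.] [32. 11.]
-190 101 [-32. -45.] [24. 10.]
-180 129 [-22. -45.] [20. 13.]
-170 165 [-23. -45.] [20. 15.]
-160 619 [-35. -93.] [33. 87.]
-150 295 [-35. -93.] [32. 84.]
-140 264 [-35. -90.] [32. 88.]
-130 322 [-35. -86.] [33. 80.]
-120 198 [-34. -85.] [33. 79.]
-110 27 [-29.  42.] [12. 74.]
-100 61 [-12. -62.] [11. 58.]
-90 89 [-12. -61.] [11. 56.]
-80 94 [-13. -60.] [12. 54.]
-70 86 [-12. -57.] [12. 56.]
-60 80 [-12. -57.] [12. 49.]
-50 80 [-12. -59.] [13. 51.]
-40 83 [-13. -56.] [14. 52.]
-30 2 [-11. -51.] [-4. 45.]
```

The gripper's body also starts 110 mm behind the reported TCP, where the specification says 80. So the whole gripper stands about 30 mm higher than reported, while x and y agree. Heights from here on go by the camera. I'm closing again and descending in checked steps.

Call:
play_rows(
  dp=[
    [0,0,0],
    [0,0,0],
    [0,0,0],
    [0,0,0],
    [0,0,0],
    [0,0,0],
    [0,0,0],
    [0,0,0],
  ],
  yaw=[0,0,0,0,0,0,0,0],
  gripper=1,
)

```text
t: 6.43
ee_pos: [490.4, -97.5, 187.3]
orientation: [3.106, 0.474, 0.0]
ft_force: [0.4, -0.4, 0.3]
width: 38.0
grasp_force: 0.0
```

Call:
play_rows(
  dp=[
    [0,0,-5],
    [0,0,-12],
    [0,0,-15],
    [0,0,-15],
    [0,0,-10],
    [0,0,-3],
    [0,0,0],
    [0,0,0],
  ],
  yaw=[0,0,0,0,0,0,0,0],
)

```text
t: 7.1
ee_pos: [490.6, -97.6, 127.5]
orientation: [3.106, 0.474, 0.0]
ft_force: [0.5, 0.5, 0.3]
width: 0.7
grasp_force: 0.0
```

```bash
python3 tip.py m4.png | head -14
```

```text
[490.6 -97.6 127.5] 0.6716232176415499 7.1
115 38 [483. -90. 118.] [ 471. -113.  116.] [501. -79. 120.]
120 96 [489. -95. 122.] [ 472. -111.  120.] [509. -77. 125.]
155 7 [488. -94. 159.] [ 481. -105.  158.] [500. -86. 160.]
160 22 [485. -92. 163.] [ 477. -107.  160.] [499. -86. 165.]
165 20 [485. -94. 167.] [ 477. -109.  165.] [498. -84. 170.]
170 29 [485. -92. 172.] [ 475. -108.  170.] [497. -83. 175.]
175 23 [484. -94. 177.] [ 478. -108.  175.] [497. -85. 180.]
180 28 [487. -91. 182.] [ 477. -107.  180.] [500. -84. 185.]
185 22 [484. -93. 188.] [ 475. -109.  185.] [498. -85. 190.]
190 22 [485. -91. 193.] [ 475. -105.  190.] [497. -82. 195.]
195 26 [484. -93. 198.] [ 476. -111.  195.] [494. -83. 200.]
```

Call:
play_rows(
  dp=[
    [0,0,-3],
    [0,0,-5],
    [0,0,-2],
    [0,0,0],
    [0,0,0],
    [0,0,0],
    [0,0,0],
    [0,0,0],
  ],
  yaw=[0,0,0,0,0,0,0,0],
)

```text
t: 7.82
ee_pos: [490.5, -97.6, 117.4]
orientation: [3.106, 0.474, 0.0]
ft_force: [-0.3, -0.4, -0.1]
width: 0.7
grasp_force: 0.0
```

```bash
python3 tip.py m5.png | head -6
```

```text
[490.5 -97.6 117.4] 0.7251941157043851 7.8167
105 26 [479. -88. 108.] [ 466. -108.  106.] [496. -78. 110.]
110 32 [480. -88. 113.] [ 470. -107.  110.] [499. -77. 115.]
115 34 [482. -89. 118.] [ 472. -112.  115.] [504. -78. 120.]
120 100 [489. -95. 122.] [ 472. -111.  120.] [505. -78. 124.]
145 7 [484. -94. 149.] [ 479. -106.  147.] [497. -86. 150.]
```

Call:
play_rows(
  dp=[
    [0,0,0],
    [0,0,0],
    [0,0,0],
    [0,0,0],
    [0,0,0],
    [0,0,0],
    [0,0,0],
    [0,0,0],
  ],
  yaw=[0,0,0,0,0,0,0,0],
)

```text
t: 8.53
ee_pos: [490.4, -97.5, 117.3]
orientation: [3.106, 0.474, -0.0]
ft_force: [0.2, 0.2, 0.1]
width: 0.3
grasp_force: 0.0
```

Call:
play_rows(
  dp=[
    [0,0,0],
    [0,0,0],
    [0,0,0],
    [0,0,0],
    [0,0,0],
    [0,0,0],
    [0,0,0],
    [0,0,0],
  ],
  yaw=[0,0,0,0,0,0,0,0],
)

```text
t: 9.2
ee_pos: [490.4, -97.5, 117.3]
orientation: [-3.106, -0.474, 0.0]
ft_force: [-0.2, -0.8, -0.9]
width: 0.4
grasp_force: 0.0
```

Call:
play_rows(
  dp=[
    [0,0,0],
    [0,0,0],
    [0,0,0],
    [0,0,0],
    [0,0,0],
    [0,0,0],
    [0,0,0],
    [0,0,0],
  ],
  yaw=[0,0,0,0,0,0,0,0],
)

```text
t: 9.87
ee_pos: [490.4, -97.5, 117.3]
orientation: [-3.106, -0.474, -0.0]
ft_force: [-0.7, 0.4, -0.5]
width: 0.5
grasp_force: 0.0
```

Call:
play_rows(
  dp=[
    [0,0,0],
    [0,0,0],
    [0,0,0],
    [0,0,0],
    [0,0,0],
    [0,0,0],
    [0,0,0],
    [0,0,0],
  ],
  yaw=[0,0,0,0,0,0,0,0],
)

```text
t: 10.53
ee_pos: [490.4, -97.6, 117.3]
orientation: [3.106, 0.474, -0.0]
ft_force: [0.0, -0.3, -0.2]
width: 0.2
grasp_force: 0.0
```

Call:
play_rows(
  dp=[
    [0,0,5],
    [0,0,15],
    [0,0,25],
    [0,0,25],
    [0,0,25],
    [0,0,15],
    [0,0,3],
    [0,0,0],
  ],
  yaw=[0,0,0,0,0,0,0,0],
)

```text
t: 11.2
ee_pos: [491.0, -97.7, 231.4]
orientation: [3.105, 0.474, 0.004]
ft_force: [0.5, 0.3, -0.5]
width: 0.4
grasp_force: 0.0
```

Call:
play_rows(
  dp=[
    [2,-9,0],
    [4,-18,0],
    [6,-27,0],
    [7,-30,0],
    [7,-30,0],
    [7,-30,0],
    [6,-27,0],
    [5,-22,0],
  ],
  yaw=[0,0,0,0,0,0,0,0],
)

```text
t: 11.87
ee_pos: [533.7, -292.9, 228.1]
orientation: [-3.104, -0.472, 0.004]
ft_force: [0.0, -0.3, 0.8]
width: 0.8
grasp_force: 0.0
```

Call:
play_rows(
  dp=[
    [4,-18,0],
    [3,-12,0],
    [1,-5,0],
    [0,0,0],
    [0,0,-10],
    [0,0,-20],
    [0,0,-20],
    [0,0,-10],
  ],
  yaw=[0,0,0,0,0,0,0,0],
)

```text
t: 12.53
ee_pos: [540.9, -323.5, 167.4]
orientation: [-3.103, -0.475, 0.004]
ft_force: [-0.2, 0.4, -0.4]
width: 0.3
grasp_force: 0.0
```

Call:
play_rows(
  dp=[
    [0,0,-10],
    [0,0,-10],
    [0,0,-5],
    [0,0,0],
    [0,0,0],
    [0,0,0],
    [0,0,0],
    [0,0,0],
  ],
  yaw=[0,0,0,0,0,0,0,0],
)

```text
t: 13.2
ee_pos: [542.7, -325.8, 146.0]
orientation: [3.105, 0.474, 0.001]
ft_force: [-0.2, -0.3, -0.1]
width: -0.0
grasp_force: 0.0
```

```bash
sed -i 's/290:420/360:490/;s/150:270/120:240/' tip.py; python3 tip.py l1.png | head -14
```

```text
[ 542.7 -325.8  146. ] -0.012668487722600284 13.2
```

View pics/l1.png

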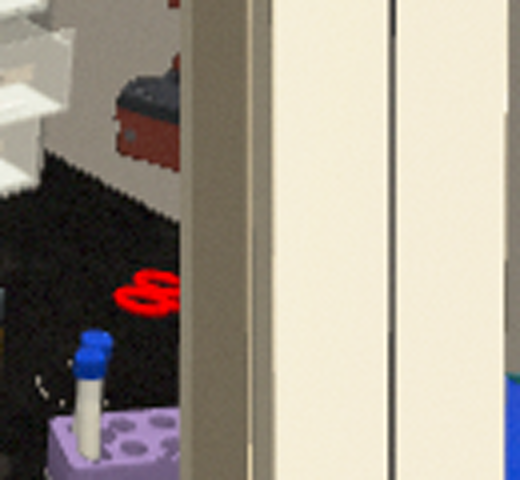

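The arm hides the lone tube and the tips. One end of the gripper body is still visible at about (390,155), so I can check the height offset there.

```bash
cat > body.py <<'E'
from h import *
from scipy.spatial.transform import Rotation as R
o=ctrl.get_obs(); e=np.array(o["ee_pos"]); Rm=R.from_rotvec(o["orientation"]).as_matrix()
for n in("scene","top"):
    im=viewer.get_image(n); d=im["range_z"].astype(float); v,u=np.mgrid[:480,:640]
    P=np.stack([(u-im["cx"])/im["fx"]*d,-(v-im["cy"])/im["fy"]*d,-d],-1)@im["T"][:3,:3].T+im["T"][:3,3]
    L=(P-e)@Rm; m=(d>0)&(np.hypot(L[...,0],L[...,1])<130)&(P[...,2]>180)&(L[...,2]>-170)&(L[...,2]<0)
    Q=L[m]; print(n,e.round(1))
    for z in range(-170,-20,5):
        q=Q[(Q[:,2]>=z)&(Q[:,2]<z+5)]
        if len(q): print(z,len(q),q.min(0)[:2].round(),q.max(0)[:2].round())
E
python3 body.py
```

```text
scene [ 542.7 -325.8  145.9]
-165 2 [ 20. -42.] [ 20. -41.]
-160 6 [ -8. -93.] [ 22. -41.]
-155 107 [ -8. -94.] [ 34. -40.]
-150 34 [ -9. -93.] [ 31. -45.]
-145 26 [ -9. -91.] [ 31. -85.]
-140 36 [-10. -93.] [ 31. -85.]
-135 11 [ -9. -88.] [ 31. -81.]
-130 29 [ -9. -85.] [ 31. -79.]
-125 36 [ -6. -86.] [ 32. -76.]
-120 26 [ -8. -88.] [ 33. -80.]
-115 32 [-10. -85.] [ 33. -77.]
-110 1 [ 14. -78.] [ 14. -78.]
top [ 542.7 -325.8  145.9]
-160 45 [-31. -88.] [ 29. -39.]
-155 407 [-33. -88.] [ 33. -40.]
-150 52 [-33. -89.] [ 31. -45.]
-145 13 [-33. -87.] [ 32. -45.]
-140 13 [-32. -86.] [ 27. -48.]
-135 11 [-33. -85.] [ 32. -26.]
-130 3 [-32. -75.] [ 33. -24.]
-125 4 [-32. -80.] [ 33. -25.]
-120 5 [-32. -80.] [ 33. -25.]
-115 15 [-30. -80.] [ 29. -79.]
```

Call:
play_rows(
  dp=[
    [0,0,-5],
    [0,0,-10],
    [0,0,-10],
    [0,0,-7],
    [0,0,-3],
    [0,0,0],
    [0,0,0],
    [0,0,0],
  ],
  yaw=[0,0,0,0,0,0,0,0],
)

```text
t: 14.02
ee_pos: [542.6, -325.7, 110.5]
orientation: [3.105, 0.474, 0.0]
ft_force: [-0.7, 0.5, 0.3]
width: 0.4
grasp_force: 0.0
```

Call:
play_rows(
  dp=[
    [0,0,0],
    [0,0,0],
    [0,0,0],
    [0,0,0],
    [0,0,0],
    [0,0,0],
    [0,0,0],
    [0,0,0],
  ],
  yaw=[0,0,0,0,0,0,0,0],
)

```text
t: 14.68
ee_pos: [542.4, -325.6, 110.3]
orientation: [-3.106, -0.474, -0.0]
ft_force: [-0.2, 0.1, -0.1]
width: 0.7
grasp_force: 0.0
```

Call:
play_rows(
  dp=[
    [0,0,0],
    [0,0,0],
    [0,0,0],
    [0,0,0],
    [0,0,0],
    [0,0,0],
    [0,0,0],
    [0,0,0],
  ],
  yaw=[0,0,0,0,0,0,0,0],
)

```text
t: 15.35
ee_pos: [542.4, -325.5, 110.3]
orientation: [-3.106, -0.474, -0.0]
ft_force: [-1.3, 0.4, 0.2]
width: 0.1
grasp_force: 0.0
```

Call:
play_rows(
  dp=[
    [0,0,0],
    [0,0,0],
    [0,0,0],
    [0,0,0],
    [0,0,0],
    [0,0,0],
    [0,0,0],
    [0,0,0],
  ],
  yaw=[0,0,0,0,0,0,0,0],
)

```text
t: 16.02
ee_pos: [542.4, -325.5, 110.3]
orientation: [-3.106, -0.474, -0.0]
ft_force: [-0.7, 0.5, -0.5]
width: 0.5
grasp_force: 0.0
```

Call:
play_rows(
  dp=[
    [0,0,0],
    [0,0,0],
    [0,0,0],
    [0,0,0],
    [0,0,0],
    [0,0,0],
    [0,0,0],
    [0,0,0],
  ],
  yaw=[0,0,0,0,0,0,0,0],
)

```text
t: 16.68
ee_pos: [542.4, -325.5, 110.3]
orientation: [3.106, 0.474, 0.0]
ft_force: [-0.6, -0.1, -0.8]
width: 0.4
grasp_force: 0.0
```

Call:
play_rows(
  dp=[
    [0,0,5],
    [0,0,15],
    [0,0,25],
    [0,0,30],
    [0,0,25],
    [0,0,15],
    [0,0,5],
    [0,0,0],
  ],
  yaw=[0,0,0,0,0,0,0,0],
)

```text
t: 17.35
ee_pos: [543.1, -326.0, 232.0]
orientation: [3.104, 0.473, 0.004]
ft_force: [0.4, -0.2, -0.5]
width: 0.4
grasp_force: 0.0
```

Call:
play_rows(
  dp=[
    [-2,10,0],
    [-4,20,0],
    [-6,30,0],
    [-6,30,0],
    [-6,30,0],
    [-6,30,0],
    [-6,30,0],
    [-6,30,0],
  ],
  yaw=[0,0,0,0,0,0,0,0],
)

```text
t: 18.02
ee_pos: [498.3, -113.4, 228.4]
orientation: [-3.104, -0.473, 0.005]
ft_force: [-0.7, 0.6, 0.5]
width: 0.1
grasp_force: 0.0
```

Call:
play_rows(
  dp=[
    [-6,30,0],
    [-6,30,0],
    [-6,30,0],
    [-6,30,0],
    [-4,30,0],
    [-4,25,0],
    [-2,12,0],
    [0,3,0],
  ],
  yaw=[0,0,0,0,0,0,0,0],
)

```text
t: 18.68
ee_pos: [464.3, 76.5, 228.7]
orientation: [-3.105, -0.478, 0.005]
ft_force: [-0.5, 0.4, 0.0]
width: 0.3
grasp_force: 0.0
```

Call:
play_rows(
  dp=[
    [0,0,0],
    [0,0,-15],
    [0,0,-25],
    [0,0,-30],
    [0,0,-30],
    [0,0,-20],
    [0,0,-10],
    [0,0,0],
  ],
  yaw=[0,0,0,0,0,0,0,0],
)

```text
t: 19.35
ee_pos: [464.5, 73.4, 98.0]
orientation: [3.106, 0.472, -0.008]
ft_force: [0.1, 0.0, 0.2]
width: 0.6
grasp_force: 0.0
```

```bash
sed -i 's/360:490/240:370/;s/120:240/200:320/' tip.py; python3 tip.py b1.png | head -14
```

```text
[464.5  73.4  98. ] 0.580868798965616 19.35
125 5 [461.  77. 129.] [453.  62. 127.] [473.  85. 130.]
130 25 [457.  77. 132.] [450.  63. 130.] [472.  85. 135.]
135 30 [458.  77. 137.] [451.  63. 135.] [471.  86. 140.]
140 26 [460.  79. 143.] [449.  61. 140.] [472.  87. 145.]
145 27 [459.  76. 147.] [452.  61. 145.] [470.  87. 150.]
150 29 [459.  78. 152.] [451.  63. 150.] [473.  85. 155.]
155 22 [458.  76. 157.] [451.  61. 155.] [471.  86. 160.]
160 29 [459.  78. 162.] [451.  61. 160.] [475.  88. 165.]
165 30 [458.  78. 167.] [450.  62. 165.] [471.  88. 170.]
```

View pics/b1.png

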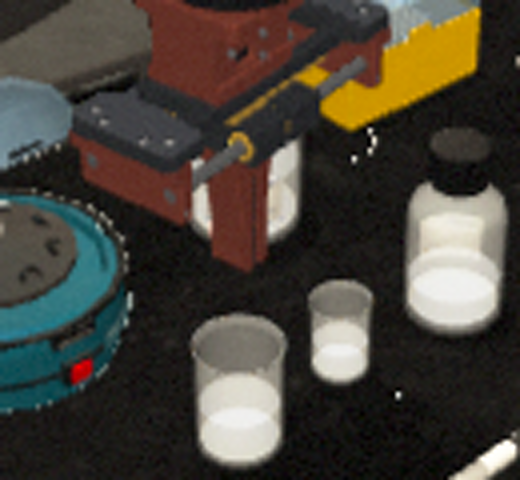

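The closed fingertips stand centred over the large clear beaker, about 58 mm above its rim; the rim is centred at crop (238,343). I'll go down 33 mm and 2 mm sideways.

Call:
play_rows(
  dp=[
    [1,1,-5],
    [1,0,-10],
    [0,0,-10],
    [0,0,-6],
    [0,0,-2],
    [0,0,0],
    [0,0,0],
    [0,0,0],
  ],
  yaw=[0,0,0,0,0,0,0,0],
)

```text
t: 20.07
ee_pos: [468.6, 75.5, 67.5]
orientation: [3.106, 0.474, 0.001]
ft_force: [-0.7, -0.3, 0.8]
width: 0.3
grasp_force: 0.0
```

```bash
python3 tip.py b2.png | head -8
```

```text
[468.6  75.5  67.5] 0.3181714958254911 20.0667
55 66 [460.  79.  58.] [438.  53.  56.] [487. 103.  60.]
60 83 [464.  76.  63.] [437.  52.  60.] [490. 101.  65.]
65 79 [468.  74.  68.] [439.  49.  65.] [490. 101.  70.]
70 27 [463.  77.  71.] [437.  52.  70.] [488. 102.  73.]
95 8 [464.  79.  98.] [455.  65.  96.] [477.  88. 100.]
100 26 [462.  81. 103.] [452.  65. 100.] [476.  88. 105.]
105 24 [463.  80. 107.] [455.  67. 105.] [477.  89. 110.]
```

Call:
play_rows(
  dp=[
    [0,0,0],
    [0,0,0],
    [0,0,0],
    [0,0,0],
    [0,0,0],
    [0,0,0],
    [0,0,0],
    [0,0,0],
  ],
  yaw=[0,0,0,0,0,0,0,0],
)

```text
t: 20.78
ee_pos: [468.4, 75.5, 67.3]
orientation: [-3.106, -0.474, 0.0]
ft_force: [-1.0, -0.2, 0.7]
width: 0.5
grasp_force: 0.0
```

Call:
play_rows(
  dp=[
    [0,0,0],
    [0,0,0],
    [0,0,0],
    [0,0,0],
    [0,0,0],
    [0,0,0],
    [0,0,0],
    [0,0,0],
  ],
  yaw=[0,0,0,0,0,0,0,0],
)

```text
t: 21.45
ee_pos: [468.4, 75.5, 67.3]
orientation: [-3.106, -0.474, -0.0]
ft_force: [0.5, -0.1, -0.9]
width: 0.5
grasp_force: 0.0
```

Call:
play_rows(
  dp=[
    [0,0,0],
    [0,0,0],
    [0,0,0],
    [0,0,0],
    [0,0,0],
    [0,0,0],
    [0,0,0],
    [0,0,0],
  ],
  yaw=[0,0,0,0,0,0,0,0],
)

```text
t: 22.12
ee_pos: [468.4, 75.5, 67.3]
orientation: [3.106, 0.474, 0.0]
ft_force: [0.4, -0.6, 0.2]
width: 0.7
grasp_force: 0.0
```

Call:
play_rows(
  dp=[
    [0,0,0],
    [0,0,0],
    [0,0,0],
    [0,0,0],
    [0,0,0],
    [0,0,0],
    [0,0,0],
    [0,0,0],
  ],
  yaw=[0,0,0,0,0,0,0,0],
)

```text
t: 22.78
ee_pos: [468.4, 75.5, 67.3]
orientation: [-3.106, -0.474, 0.0]
ft_force: [-0.0, 0.5, 0.1]
width: 0.2
grasp_force: 0.0
```

Call:
play_rows(
  dp=[
    [-1,0,-2],
    [0,0,0],
    [0,0,0],
    [0,0,0],
    [0,0,0],
    [0,0,0],
    [0,0,0],
    [0,0,0],
  ],
  yaw=[0,0,0,0,0,0,0,0],
)

```text
t: 23.45
ee_pos: [467.4, 75.5, 65.3]
orientation: [-3.106, -0.474, -0.0]
ft_force: [0.3, 1.0, 0.4]
width: 0.6
grasp_force: 0.0
```

Call:
play_rows(
  dp=[
    [0,0,0],
    [0,0,0],
    [0,0,0],
    [0,0,0],
    [0,0,0],
    [0,0,0],
    [0,0,0],
    [0,0,0],
  ],
  yaw=[0,0,0,0,0,0,0,0],
)

```text
t: 24.12
ee_pos: [467.4, 75.5, 65.3]
orientation: [-3.106, -0.474, -0.0]
ft_force: [0.0, 0.2, -0.0]
width: 0.5
grasp_force: 0.0
```

Call:
play_rows(
  dp=[
    [0,0,0],
    [0,0,0],
    [0,0,0],
    [0,0,0],
    [0,0,0],
    [0,0,0],
    [0,0,0],
    [0,0,0],
  ],
  yaw=[0,0,0,0,0,0,0,0],
)

```text
t: 24.78
ee_pos: [467.4, 75.5, 65.3]
orientation: [3.106, 0.474, -0.0]
ft_force: [-0.9, -0.5, 0.5]
width: 0.5
grasp_force: 0.0
```

Call:
play_rows(
  dp=[
    [0,0,0],
    [0,0,0],
    [0,0,0],
    [0,0,0],
    [0,0,0],
    [0,0,0],
    [0,0,0],
    [0,0,0],
  ],
  yaw=[0,0,0,0,0,0,0,0],
)

```text
t: 25.45
ee_pos: [467.4, 75.5, 65.3]
orientation: [-3.106, -0.474, 0.0]
ft_force: [0.1, -0.6, 0.4]
width: 0.7
grasp_force: 0.0
```

Call:
play_rows(
  dp=[
    [0,0,0],
    [0,0,0],
    [0,0,0],
    [0,0,0],
    [0,0,0],
    [0,0,0],
    [0,0,0],
    [0,0,0],
  ],
  yaw=[0,0,0,0,0,0,0,0],
)

```text
t: 26.12
ee_pos: [467.4, 75.4, 65.3]
orientation: [-3.106, -0.474, 0.0]
ft_force: [-0.9, -0.6, -0.0]
width: 0.1
grasp_force: 0.0
```

```bash
python3 -c "
from workcell import ticket
print(ticket.close_job())"
```

```text
the job is handed in; nothing more can be done
None
```

I pointed about 25 mm above the middle bottle's cap, the lone tube's cap and the open beaker, in that order and for over two seconds each, then handed the job in at 26 s while still over the beaker with no sign of contact; the reported tool height read about 30 mm too low, so I set heights by the camera, but at the tube the arm hid the fingertips and I relied on that same offset.

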